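Slide a glazed plate off the ribbed ledge and put it on its tray

TASK

Slide the blue plate along its lane towards the robot until about a third of its length juts out past the front edge of the tiled ledge, and let it rest there a moment, still lying flat on the ledge. Then take it by the jutting end, lift it up clear of the ledge and set it down gently, without dropping it, inside the tray of its own colour, lying flat with the glazed side up. Do not let it fall onto the worktop, and leave the ochre plate and everything else where it stands.

Things in the scene. Friction and masses are not known exactly. Their poses are not given: they have to be found in the camera images.
- plate_blue: Thin ceramic plate, blue glaze on top, terracotta below, 140 (x) x 60 (y) x 6 mm, about 0.12 kg. Origin: centre of its underside; z up. Lies loose in either lane of the ledge, front end 10 to 40 mm behind the front edge. In the lane its sides cannot be gripped: the ribs stand 3 mm away and are higher. It slides when pushed on its rear end, or pressed on top and dragged.
- plate_ochre: The same plate in ochre yellow, in the other lane; it stays there.
- ledge: Fixed tiled ledge (teal and white), 220 (x) x 168 (y) mm, flat top 60 mm above the worktop. Origin: centre of its underside, at worktop height; x points away from the robot. White ribs 12 mm wide, 10 mm high run along x over the full length at y = -78, 0, +78 mm; the two lanes between are 66 mm wide, centred on y = -39 and +39 mm.
- ledge_front (a point): Middle of the ledge's front edge, which faces the robot, at the height of the ledge's top: x = -110 mm in the ledge's frame (the rear edge is at +110 mm). The lanes are open at front and rear; 40 to 70 mm of lane is free behind each plate at the start. In front of the edge is bare worktop.
- tray_blue: Fixed shallow blue tray, 210 (x) x 160 (y) mm outside, walls 5 mm thick and 15 mm high, inner floor 5 mm above the worktop. Origin: centre of its underside, at worktop height. It stands to the left or the right of the ledge.
- tray_ochre: The same tray in ochre yellow, on the other side of the ledge; it stays empty.
- spice_jar: Bystander: closed amber glass jar with a dark cap, 60 mm across, 110 mm high, behind the ledge on the left. Origin: centre of its underside.
- spoon: Bystander: wooden spoon, 260 mm long, lying on the worktop at the right. Origin: in the spoon, on its underside.
- trivet: Bystander: white ceramic ring, 170 mm across, 12 mm high, lying on the worktop at the left. Origin: centre of its underside.

How it is judged:
By the outcome, as a careful person would: the job done as asked, in the order asked, and still so for the second after the job is handed in, with the robot touching nothing.
It also fails if it takes over 54 s, if anything falls off the work surface, if the arm or the gripper's body presses on something with over 40 N, if the wrist force passes 120 N, or if a joint passes its speed limit or range.

ROBOT

A 6-joint arm with a two-finger parallel gripper is mounted at the origin on the work surface. World frame = base frame: x ahead of the robot, y to its left, z up, the work surface at z = 0. Lengths are in m, angles in rad, forces in N, time in s.
With the tool pointing down it reaches from about 0.375 to 0.9 m from the base axis. Payload 3.1 kg.
Tool frame: the origin (TCP) lies between the finger pads; the fingertips stand 22 mm ahead of it and the grasp point (between the pads) lies 3 mm ahead of it; z points along the fingers, y is the line along which they close (so a half turn about z gives the same grasp; the last joint's range is limited). The gripper opens to 87 mm and grips with 3 to 60 N. Pads are 19 mm wide; open, the fingers measure 117 mm over their backs; the gripper's body (75 mm by 190 mm) begins 51 mm behind the grasp point.
Start: joints at [1.044, 0.527, 1.433, -0, 1.181, -0.178], TCP at [0.214, 0.587, 0.245] pointing down, gripper open.
Joint ranges: [-3.08, 3.08], [-0.75, 2.2], [0.22, 2.44], [-1.43, 4.57], [0, 2.65], [-2.85, 2.85]. Speed limits (rad/s): [2.79, 2.79, 3.14, 3.14, 3.14, 3.14].

INTERFACE

Orientations are given as a unit quaternion [x, y, z, w].
In Python, from rig import get_obs, camera, get_calibration, hand_in, cut_out gives the robot as it stands.
- The arm moves only by the shell command python3 -m inch 'ROWS' [OPENING] [FORCE]. ROWS is JSON, one flat list of numbers, 6 for each row, row after row: the shift along the tool's x, y, z scaled (see below), then the turn, a rotation vector about the tool's x, y, z scaled (see below). A call has 1 to 20 rows; each row is the pose to reach, as a shift and turn from the pose commanded when the call began, along the tool's axes at that moment; what a row does not reach only later rows make up. The controller multiplies each number of a shift by 0.08 m and each number of a turn by 90 degrees. A row lasts 1/12 s, in which the tool goes at most 41.7 mm and 7.16 degrees, less where a joint would pass 70% of its speed; a pose out of reach is approached as far as the arm can. A call with a number of a shift or a turn outside -1 to 1 is refused whole. A call with a gripper value outside its range is refused whole. OPENING is the finger opening in mm, from 0 to 87, set as the call begins (- or left out, the last holds). The fingers move at their own pace and stop on an object; FORCE is the grip in N (left out, the last holds). Time passes only in rows, so rows that repeat a pose let the fingers close. It gives the time, the measured TCP pose, the force, the opening and the grip force at its end, in the units of the state.
- get_obs(): the state, without advancing time (a new reading comes with each control period).
- camera(name): name is "scene" or "side" or "wrist"; returns the picture (384x512x3 uint8, red, green, blue); there is no depth.
- get_calibration(name): a dict with "vertical_fov" (degrees; the focal length in pixels is half the picture's height over the tangent of half this angle, whatever the lens; pixels are square), "cx", "cy" (the principal point, pixels), "D" ([k1, k2, p1, p2, k3] as OpenCV has them; the pictures are not rectified), "T" (4x4, takes a point from camera to world coordinates). Camera axes: x right, y down, z forward; pixel columns grow to the right and rows downward; lengths in m; the calibration is good to about 2 mm. A picture is of the moment at which its call begins: read the wrist's pose just before it. get_calibration takes no time and is no camera call; for the wrist camera it gives the pose at the moment of the call.
- hand_in(): hands the job in; it is judged then, once.
Trained networks look in the newest picture that a camera, given by its name, has taken for a name from the list of things; names that differ only in an ending like _2 or _b are one class to them, and where a whole thing is asked for, a point or a joint stands for the part that bears it (a point fixed in the world has none). Each returns a list of dicts, best first, with "conf" (0 to 1); they miss things now and then, are a little off and sometimes report something else, mostly with a low value. They report only what shows in the picture. A call takes as long as a camera call.
- cut_out(camera, thing): "region" (384x512 bool, what is visible of it) and "bbox" ([left, top, right, bottom] in pixels, round what is visible of it).
The state is a dict: "time": time; "q": joint angles; "joint_velocities": joint speeds; "joint_torque": joint torques, N m; "position": TCP position; "tool_rot": TCP orientation; "ft_force": force on the tool from outside, world axes, zero at the start; "moment": the same for the moment, N m; "grip_width": finger opening in m; "grip_force": force on a finger pad.
Only numpy, scipy, OpenCV 4.12 (cv2) and the standard library are available. Lean on these libraries where they do the work, as an engineer would, in place of code of your own. Each camera call takes 0.05 s, during which the arm holds its last target. There are 200 camera calls.

## Working session

There is one attempt and no reset: what is moved stays moved. The work goes in short steps, Python scripts to look and compute and a shell command to move; the robot and the scene stay as the last step left them, time stands still between calls to the robot, and variables do not carry over. Pictures are saved under pics/ and viewed, at most 10 in all, crops included, and the job is handed in when it is done.

```bash
ls; mkdir -p pics; python3 - <<'E'
from rig import get_obs,camera,get_calibration
import cv2,numpy as np
o=get_obs();print({k:np.round(v,3).tolist() for k,v in o.items()})
for n in ["scene","side","wrist"]:
    im=camera(n); cv2.imwrite(f"pics/{n}0.png",im[:,:,::-1])
    c=get_calibration(n);print(n,c["vertical_fov"],c["cx"],c["cy"],c["D"],np.round(c["T"],3).tolist())
a=cv2.imread("pics/scene0.png");b=cv2.imread("pics/side0.png")
cv2.imwrite("pics/both0.png",cv2.resize(np.vstack([a,b]),(800,1200))[:0+1200] if 0 else np.hstack([cv2.resize(a,(400,300)),cv2.resize(b,(400,300))]))
E
```

```text
pics
{'time': 0.0, 'q': [1.044, 0.528, 1.434, -0.0, 1.181, -0.178], 'joint_velocities': [0.0, 0.001, 0.001, -0.001, 0.001, -0.001], 'joint_torque': [-0.0, -44.004, -17.659, 0.063, 0.058, -0.0], 'position': [0.213, 0.587, 0.244], 'tool_rot': [0.174, 0.985, -0.001, -0.0], 'ft_force': [0.219, -0.54, -0.345], 'moment': [0.041, 0.042, 0.041], 'grip_force': 0.0, 'grip_width': 0.087}
scene 48.776349423979504 260.0632146668413 189.86508055965317 [-0.01701885  0.          0.          0.          0.        ] [[0.223, 0.627, -0.746, 1.804], [0.975, -0.14, 0.174, -0.274], [0.005, -0.766, -0.643, 1.082], [0.0, 0.0, 0.0, 1.0]]
side 47.034990139688155 254.73783189223454 192.34582209620973 [0.02861184 0.         0.         0.         0.        ] [[0.805, -0.388, 0.448, -0.146], [-0.593, -0.533, 0.604, -1.023], [0.004, -0.752, -0.659, 1.192], [0.0, 0.0, 0.0, 1.0]]
wrist 65.48413559873315 254.95725851840658 188.87254396048436 [-0.03285465  0.          0.          0.          0.        ] [[0.342, 0.911, 0.231, 0.151], [0.94, -0.331, -0.086, 0.61], [-0.002, 0.246, -0.969, 0.382], [0.0, 0.0, 0.0, 1.0]]
```

View pics/both0.png

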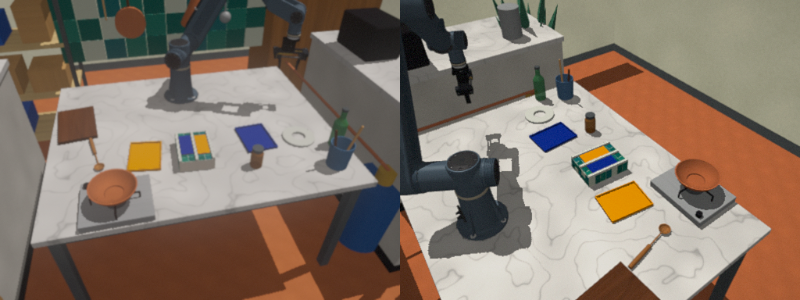

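```bash
cat > h.py <<'E'
from rig import get_obs,camera,get_calibration,cut_out
import cv2,numpy as np
def K(c): 
    f=192/np.tan(np.radians(c["vertical_fov"]/2)); return np.array([[f,0,c["cx"]],[0,f,c["cy"]],[0,0,1.]])
def world(c,px,z):
    "pixels to world points on plane z"
    u=cv2.undistortPoints(np.array(px,float).reshape(-1,1,2),K(c),np.array(c["D"])).reshape(-1,2)
    T=np.array(c["T"]); d=np.c_[u,np.ones(len(u))]@T[:3,:3].T; o=T[:3,3]
    return o+d*((z-o[2])/d[:,2])[:,None]
def proj(c,P):
    Ti=np.linalg.inv(c["T"]); return cv2.projectPoints(np.array(P,float),cv2.Rodrigues(Ti[:3,:3])[0],Ti[:3,3],K(c),np.array(c["D"]))[0].reshape(-1,2)
def rect(c,m,z):
    "min area rect in the plane z: centre, size, yaw(long axis)"
    cs,_=cv2.findContours(m.astype(np.uint8),0,2); k=max(cs,key=cv2.contourArea).reshape(-1,2)
    P=world(c,k,z)[:,:2]*1000
    b=cv2.boxPoints(cv2.minAreaRect(P.astype(np.float32))); e=b[1]-b[0],b[2]-b[1]
    l=max(e,key=np.linalg.norm); a=np.degrees(np.arctan2(l[1],l[0]))%180
    return b.mean(0).round(1).tolist(),[round(float(np.linalg.norm(x)),1) for x in e],round(float(a),1)
E
python3 - <<'E'
from h import *
for cam in ["scene","side"]:
    camera(cam);c=get_calibration(cam)
    for n,z in [("plate_blue",.066),("plate_ochre",.066),("tray_blue",.015),("tray_ochre",.015),("ledge",.07)]:
        r=cut_out(cam,n)
        for x in r[:2]: print(cam,n,round(x["conf"],2),np.round(x["bbox"]).tolist(),rect(c,x["region"],z))
E
```

```text
scene plate_blue 0.8 [232.0, 173.0, 246.0, 200.0] ([575.0, -74.19999694824219], [146.0, 59.5], 177.0)
scene plate_ochre 0.83 [247.0, 172.0, 267.0, 200.0] ([584.4000244140625, 0.699999988079071], [144.7, 60.7], 174.5)
scene tray_blue 0.87 [303.0, 159.0, 354.0, 199.0] ([532.5999755859375, 302.3999938964844], [161.9, 218.1], 2.2)
scene tray_ochre 0.83 [161.0, 181.0, 207.0, 219.0] ([551.9000244140625, -275.29998779296875], [224.1, 161.3], 171.9)
scene ledge 0.56 [222.0, 166.0, 274.0, 220.0] ([620.5999755859375, -40.79999923706055], [291.9, 172.5], 175.9)
side plate_blue 0.61 [237.0, 200.0, 275.0, 218.0] ([572.9000244140625, -76.80000305175781], [139.5, 61.9], 175.4)
side plate_ochre 0.56 [228.0, 188.0, 266.0, 210.0] ([582.2000122070312, 0.4000000059604645], [143.4, 63.4], 175.4)
side tray_blue 0.8 [168.0, 157.0, 227.0, 197.0] ([521.5, 295.1000061035156], [183.5, 219.7], 2.5)
side tray_ochre 0.75 [248.0, 234.0, 319.0, 286.0] ([541.2999877929688, -281.20001220703125], [215.0, 169.8], 171.3)
side ledge 0.68 [221.0, 177.0, 293.0, 238.0] ([567.0, -64.0999984741211], [250.6, 224.4], 175.2)
side ledge 0.59 [229.0, 188.0, 266.0, 208.0] ([580.2999877929688, -1.2999999523162842], [142.4, 58.8], 172.6)
```

The scene camera looks back at the robot. In its half (left), the blue plate is in the robot's right lane at about (239,186) in full-size pixels. The ochre plate is in the left lane, and the blue tray is at about (328,179), on the robot's left. The networks agree with this, so I'll move over the ledge for a close look.

```bash
python3 -m inch '[-0.3,-0.245,0,0,0,0,-0.6,-0.49,0,0,0,0,-0.91,-0.735,0,0,0,0]' 40 | tail -5
python3 -m inch '[-0.3,-0.245,0,0,0,0,-0.6,-0.49,0,0,0,0,-0.91,-0.735,0,0,0,0]' >/dev/null
python3 -m inch '[-0.3,-0.245,0,0,0,0,-0.6,-0.49,0,0,0,0,-0.91,-0.735,0,0,0,0]' >/dev/null
python3 -m inch '[-0.3,-0.245,0,0,0,0,-0.6,-0.49,0,0,0,0,-0.91,-0.735,0,0,0,0]' | tail -5
python3 -m inch '[-0.3,-0.245,0,0,0,0,-0.6,-0.49,0,0,0,0,-0.91,-0.735,0,0,0,0]' >/dev/null
python3 -m inch '[-0.3,-0.245,0,0,0,0,-0.6,-0.49,0,0,0,0,-0.91,-0.735,0,0,0,0]' >/dev/null
python3 -m inch '[-0.3,-0.245,0,0,0,-0.05,-0.6,-0.49,0,0,0,-0.11,-0.91,-0.735,0,0,0,-0.167,-0.91,-0.735,0,0,0,-0.167,-0.91,-0.735,0,0,0,-0.167,-0.91,-0.735,0,0,0,-0.167]' | tail -5
python3 - <<'E'
from h import *
o=get_obs();c=get_calibration("wrist");im=camera("wrist");cv2.imwrite("pics/w1.png",im[:,:,::-1])
print(o["time"],o["position"],o["tool_rot"])
for n,z in [("plate_blue",.066),("plate_ochre",.066),("ledge",.07),("ledge",.06)]:
    for x in cut_out("wrist",n)[:1]: print(n,round(x["conf"],2),np.round(x["bbox"]).tolist(),rect(c,x["region"],z))
E
```

```text
position: [0.2619, 0.5066, 0.2445]
tool_rot: [0.173, 0.985, 0.0, 0.0]
ft_force: [0.2, -0.2, -0.1]
grip_width: 0.0741
grip_force: 0.0
position: [0.4074, 0.2655, 0.2448]
tool_rot: [0.173, 0.985, 0.0, 0.0]
ft_force: [1.2, -0.1, -0.6]
grip_width: 0.0403
grip_force: 0.0
position: [0.5512, 0.0266, 0.2443]
tool_rot: [0.044, 0.999, 0.0, -0.001]
ft_force: [1.1, -0.5, 0.1]
grip_width: 0.0399
grip_force: 0.0
2.75 [0.55124589 0.02655497 0.24433559] [ 4.39031948e-02  9.99035574e-01  2.79906520e-04 -5.94811119e-04]
plate_blue 0.73 [133.0, 140.0, 194.0, 235.0] ([557.7999877929688, -74.69999694824219], [109.1, 61.5], 175.5)
plate_ochre 0.92 [204.0, 145.0, 263.0, 238.0] ([566.0999755859375, 1.7999999523162842], [105.7, 59.7], 175.3)
ledge 0.88 [117.0, 107.0, 274.0, 287.0] ([545.2000122070312, -35.0], [139.9, 166.3], 85.9)
ledge 0.88 [117.0, 107.0, 274.0, 287.0] ([547.0999755859375, -37.20000076293945], [144.3, 171.7], 85.9)
```

View pics/w1.png

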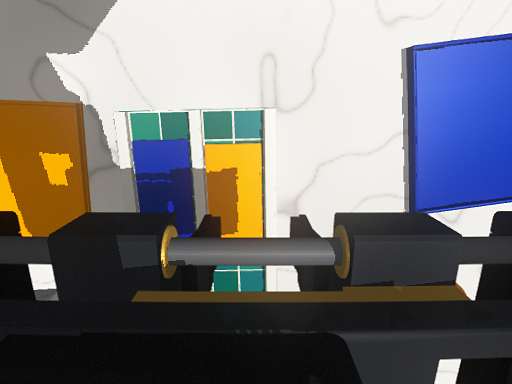

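The wrist picture shows the blue plate's rear end at rows 139–141, columns 134–190. The ledge's rear edge is at row ~109 and the gripper hides the plates' front ends. Next I'll measure the rear edges and the lane.

```bash
python3 - <<'E'
from h import *
c=get_calibration("wrist")
print("rear plate",world(c,[[134,141],[190,139.5]],.066).round(4).tolist())
print("ochre rear",world(c,[[206,144],[263,143]],.066).round(4).tolist())
print("tile rear",world(c,[[131,112],[188,111.5],[204,111],[262,110]],.06).round(4).tolist())
print("rib sides top",world(c,[[118,112],[276,109]],.07).round(4).tolist())
camera("wrist");m=cut_out("wrist","ledge")[0]["region"]
for u in (228,255): 
    v=np.where(m[:,u])[0].max(); print("front",u,v,world(c,[[u,v]],.06).round(4).tolist())
for cam in ("scene","side"):
    camera(cam);c=get_calibration(cam); r=cut_out(cam,"plate_blue")
    if r: 
        R,s,a=rect(c,r[0]["region"],.066); print(cam,R,s,a)
E
```

```text
rear plate [[0.5025, -0.0974, 0.066], [0.5062, -0.0378, 0.066]]
ochre rear [[0.5124, -0.0215, 0.066], [0.5165, 0.0386, 0.066]]
tile rear [[0.4725, -0.0976, 0.06], [0.4774, -0.0372, 0.06], [0.4784, -0.0204, 0.06], [0.4826, 0.0404, 0.06]]
rib sides top [[0.4716, -0.1069, 0.07], [0.4829, 0.0544, 0.07]]
front 228 290 [[0.692, -0.018, 0.06]]
front 255 290 [[0.6948, 0.015, 0.06]]
scene [576.0, -74.9000015258789] [149.4, 61.6] 176.3
side [568.7000122070312, -71.0] [141.5, 68.8] 176.6
```

Image-up turns out to point towards the robot, so the visible ends are the front ones. The ledge front edge is at x≈0.475 in the blue lane and the plate front is 29 mm behind it. The rear edge at about 0.693 confirms the 220 mm length. Now I'll go behind the plate.

```bash
python3 -m inch '[-0.27,-0.2,0,0,0,0,-0.54,-0.4,0,0,0,0,-0.794,-0.607,0,0,0,0]' 12 >/dev/null
python3 -m inch '[-0.27,-0.2,0,0,0,0,-0.54,-0.4,0,0,0,0,-0.794,-0.607,0,0,0,-0.009,-0.794,-0.607,0.5,0,0,-0.009,-0.794,-0.607,1,0,0,-0.009,-0.794,-0.607,1,0,0,-0.009]' >/dev/null
python3 -m inch '[0,0,0.3,0,0,0,0,0,0.6,0,0,0,0,0,0.6,0,0,0]'
python3 - <<'E'
from h import *
o=get_obs();print(o["time"],o["position"].round(4),o["tool_rot"].round(4))
c=get_calibration("wrist");im=camera("wrist");cv2.imwrite("pics/w2.png",im[:,:,::-1])
E
```

```text
time: 4.3
position: [0.6672, -0.0804, 0.1133]
tool_rot: [0.036, 0.999, 0.001, -0.004]
ft_force: [-1.9, 0.6, -0.5]
grip_width: 0.0121
grip_force: 0.0
4.3 [ 0.6672 -0.0804  0.1133] [ 0.0361  0.9993  0.001  -0.004 ]
```

View pics/w2.png

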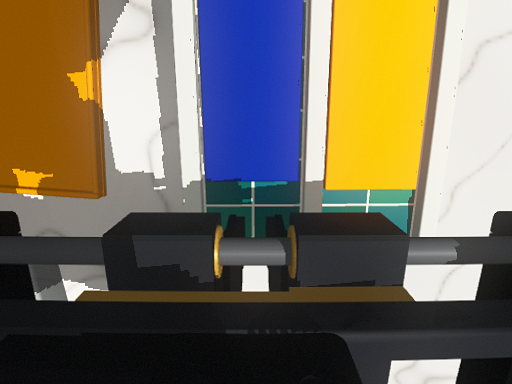

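The picture shows the plate's rear end at row ~181, columns 203–300. The fingers (columns ~225–295) are centred in the lane (205–303), over the free tile behind the plate. I'll lower them.

```bash
python3 - <<'E'
from h import *
o=get_obs();print(o["position"].round(4)); c=get_calibration("wrist")
print(world(c,[[205,182],[300,181]],.066).round(4).tolist(), world(c,[[205,195],[303,195]],.06).round(4).tolist())
E
python3 -m inch '[0,0,0.1,0,0,0,0,0,0.2,0,0,0,0,0,0.3,0,0,0,0,0,0.3,0,0,0,0,0,0.3,0,0,0]'
python3 -c "from h import *;o=get_obs();print(o['position'].round(4),o['ft_force'].round(2),o['tool_rot'].round(4))"
```

```text
[ 0.6684 -0.0807  0.1155]
[[0.6429, -0.1116, 0.066], [0.6467, -0.0502, 0.066]] [[0.6532, -0.1137, 0.06], [0.6579, -0.0477, 0.06]]
time: 4.77
position: [0.6698, -0.0813, 0.0925]
tool_rot: [0.036, 0.999, 0.0, -0.0]
ft_force: [0.4, 0.8, -0.3]
grip_width: 0.012
grip_force: 0.0
[ 0.6698 -0.0813  0.0925] [ 0.4   0.84 -0.32] [ 3.610e-02  9.993e-01  1.000e-04 -3.000e-04]
```

```bash
python3 -m inch '[0,0,0.05,0,0,0,0,0,0.1,0,0,0,0,0,0.1,0,0,0,0,0,0.1,0,0,0]'
python3 -m inch '[0.05,0,0,0,0,0,0.12,0,0,0,0,0,0.2,0,0,0,0,0,0.28,0,0,0,0,0,0.36,0,0,0,0,0,0.44,0,0,0,0,0,0.52,0,0,0,0,0,0.6,0,0,0,0,0,0.68,0,0,0,0,0,0.76,0,0,0,0,0,0.84,0,0,0,0,0,0.9,0,0,0,0,0,0.95,0,0,0,0,0,0.95,0,0,0,0,0,0.95,0,0,0,0,0]'
python3 - <<'E'
from h import *
o=get_obs();print(o["time"],o["position"].round(4),o["tool_rot"].round(4))
im=camera("wrist");cv2.imwrite("pics/w3.png",im[:,:,::-1])
for cam in ("scene","side"):
    camera(cam);c=get_calibration(cam); r=cut_out(cam,"plate_blue")
    if r: print(cam,r[0]["conf"],rect(c,r[0]["region"],.066))
E
```

```text
time: 5.1
position: [0.6698, -0.0813, 0.0843]
tool_rot: [0.036, 0.999, 0.0, -0.0]
ft_force: [-0.6, 0.8, 0.1]
grip_width: 0.0118
grip_force: 0.0
time: 6.35
position: [0.5938, -0.0758, 0.0845]
tool_rot: [0.036, 0.999, 0.0, -0.0]
ft_force: [0.7, -0.5, 0.4]
grip_width: 0.0121
grip_force: 0.0
6.35 [ 0.5938 -0.0758  0.0845] [ 3.620e-02  9.993e-01  1.000e-04 -3.000e-04]
scene 0.57 ([560.5, -94.69999694824219], [36.6, 15.2], 170.2)
side 0.9 ([511.3999938964844, -71.0999984741211], [137.1, 60.3], 178.0)
```

View pics/w3.png

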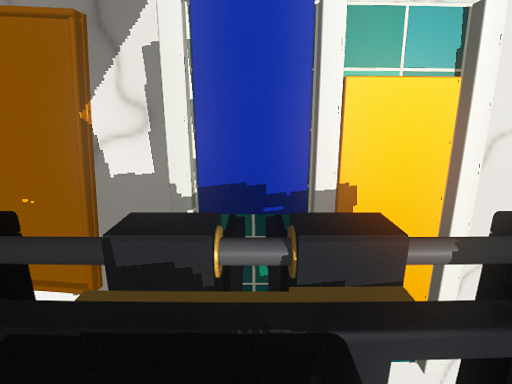

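The plate has moved. Its rear end shows between the fingers at row ~214, columns 230–285, and the ochre plate has not moved. I'll work out how far it still has to go.

```bash
python3 - <<'E'
from h import *
c=get_calibration("wrist"); im=cv2.imread("pics/w3.png").astype(int)
print([im[r,232:288:8].tolist() for r in (208,212,216)])
print(world(c,[[255,212],[255,214],[255,216]],.066).round(4).tolist())
print(proj(c,[[.6038-.0195,-.0758,.066]]))
u=np.array([.9973,-.0732]);
print([float((p[:2]-np.array([.475,-.0674]))@u) for p in world(c,[[255,214]],.066)])
E
```

```text
[[[76, 25, 15], [75, 27, 16], [74, 24, 10], [77, 23, 12], [138, 37, 14], [164, 46, 21], [165, 46, 20]], [[78, 27, 17], [74, 22, 12], [74, 20, 11], [78, 27, 16], [71, 21, 9], [76, 23, 10], [77, 26, 16]], [[24, 16, 16], [39, 40, 17], [53, 58, 15], [46, 46, 8], [47, 46, 12], [37, 32, 12], [26, 14, 14]]]
[[0.5813, -0.0752, 0.066], [0.5824, -0.0753, 0.066], [0.5836, -0.0754, 0.066]]
[[254.39122345 217.21391305]]
[0.10773220519203387]
```

```bash
python3 -m inch '[0.04,0,0,0,0,0,0.09,0,0,0,0,0,0.14,0,0,0,0,0,0.18,0,0,0,0,0,0.18,0,0,0,0,0,0.18,0,0,0,0,0]'
python3 -m inch '[-0.06,0,0,0,0,0,-0.06,0,-0.3,0,0,0,-0.06,0,-0.6,0,0,0,-0.06,0,-1,0,0,0,-0.06,0,-1,0,0,0]' 87 >/dev/null
python3 -m inch '[0.5,0,0,0,0,0,1,0,0,0,0,0,1,0,0,0,0,0,1,0,0,0,0,0]' >/dev/null
python3 - <<'E'
from h import *
o=get_obs();print(o["time"],o["position"].round(4),o["tool_rot"].round(4))
c=get_calibration("wrist");im=camera("wrist");cv2.imwrite("pics/w4.png",im[:,:,::-1])
r=cut_out("wrist","plate_blue");print(r[0]["conf"],r[0]["bbox"],rect(c,r[0]["region"],.066))
E
```

```text
time: 7.1
position: [0.5793, -0.0747, 0.0846]
tool_rot: [0.036, 0.999, 0.0, -0.0]
ft_force: [-0.0, -0.3, 0.3]
grip_width: 0.0121
grip_force: 0.0
7.85 [ 0.5014 -0.0683  0.164 ] [ 3.640e-02  9.993e-01  7.000e-04 -2.200e-03]Traceback (most recent call last):
  File "<stdin>", line 4, in <module>
IndexError: list index out of range
```

View pics/w4.png

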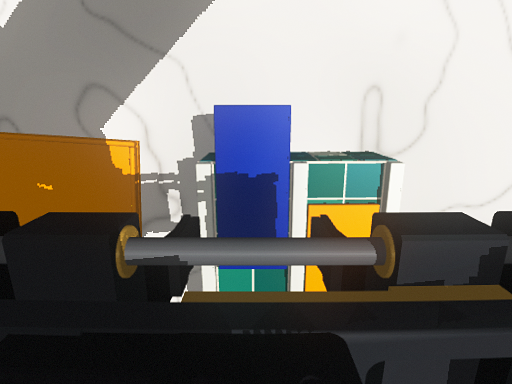

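The picture shows the plate's front end at row 105, columns 215–290, jutting over the ledge front (top edge at row ~162). The rear end is at row ~268. I'll measure the jut.

```bash
python3 - <<'E'
from h import *
c=get_calibration("wrist");o=get_obs();print(o["position"].round(4))
f=world(c,[[215,105.5],[290,105.5]],.066);r=world(c,[[217,268],[287,268]],.066)
e=world(c,[[308,162],[380,162]],.06);e2=world(c,[[198,163],[402,163]],.07)
print(f.round(4).tolist(),r.round(4).tolist(),e.round(4).tolist(),e2.round(4).tolist())
u=np.array([.9973,-.0732]);m=f.mean(0)[:2]
print("len",np.linalg.norm(f.mean(0)-r.mean(0)),"jut",[(x.mean(0)[:2]-m)@u for x in (e,e2)])
print("front t",(m-np.array([.475,-.0674]))@u)
print("tray",)
E
```

```text
[ 0.5063 -0.0699  0.1649]
[[0.4325, -0.0957, 0.066], [0.4367, -0.0383, 0.066]] [[0.5703, -0.1086, 0.066], [0.5748, -0.0469, 0.066]] [[0.4826, -0.0248, 0.06], [0.4868, 0.0348, 0.06]] [[0.4754, -0.1132, 0.07], [0.4869, 0.0484, 0.07]]
len 0.13834874326941957 jut [np.float64(0.044688343951393546), np.float64(0.043869525010754584)]
front t -0.040308048712541386
tray
```

The jut is about 45–47 mm (a third is 46.7), and the length comes out at about 138 mm, so the scale is good. I'll let it rest while the gripper moves over the jutting end.

```bash
python3 -m inch '[0.2,0,0,0,0,0,0.4,0,0,0,0,0,0.6,0,0,0,0,0,0.6,0,0,0,0,0,0.6,0,0.2,0,0,0,0.6,0,0.4,0,0,0,0.6,0,0.4,0,0,0,0.6,0,0.4,0,0,0,0.6,0,0.4,0,0,0,0.6,0,0.4,0,0,0,0.6,0,0.4,0,0,0,0.6,0,0.4,0,0,0]' 87
python3 - <<'E'
from h import *
o=get_obs();c=get_calibration("wrist");im=camera("wrist");cv2.imwrite("pics/w5.png",im[:,:,::-1])
print(o["time"],o["position"].round(4),o["tool_rot"].round(4),c["T"][:3,3])
for cam in ("wrist","side"):
    c=get_calibration(cam); camera(cam)
    for x in cut_out(cam,"plate_blue")[:1]: print(cam,x["conf"],rect(c,x["region"],.066))
E
```

```text
time: 8.95
position: [0.4575, -0.0661, 0.1331]
tool_rot: [0.036, 0.999, -0.0, 0.001]
ft_force: [0.5, -0.2, -0.1]
grip_width: 0.087
grip_force: 0.0
8.95 [ 0.4575 -0.0661  0.1331] [ 3.610e-02  9.993e-01 -3.000e-04  7.000e-04] [ 0.39114169 -0.061599    0.27168216]
wrist 0.85 ([453.3999938964844, -67.9000015258789], [54.1, 60.7], 86.4)
side 0.58 ([495.79998779296875, -70.5999984741211], [65.5, 144.3], 0.3)
```

View pics/w5.png

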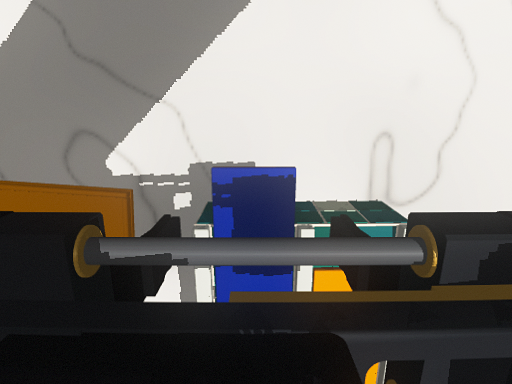

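The plate's front end is at row 167 and the ledge edge at row ~224. The plate (columns 212–296) sits centred between the open fingers (~180 and ~332).

```bash
python3 - <<'E'
from h import *
c=get_calibration("wrist");print(get_obs()["position"].round(4))
print(world(c,[[212,167],[296,167]],.066).round(4).tolist(),world(c,[[205,224],[300,224]],.07).round(4).tolist(),world(c,[[320,224]],.06).round(4).tolist())
E
python3 -m inch '[0,0,0.15,0,0,0,0,0,0.3,0,0,0,0,0,0.45,0,0,0,0,0,0.6,0,0,0,0,0,0.6,0,0,0,0,0,0.6,0,0,0]' 87
python3 -c "from h import *;o=get_obs();print(o['position'].round(4))"
```

```text
[ 0.457  -0.0659  0.1327]
[[0.4251, -0.094, 0.066], [0.4294, -0.0356, 0.066]] [[0.4654, -0.1029, 0.07], [0.4703, -0.0348, 0.07]] [[0.4754, -0.0184, 0.06]]
time: 9.7
position: [0.4566, -0.0658, 0.0842]
tool_rot: [0.036, 0.999, 0.0, -0.001]
ft_force: [0.5, -0.0, 0.3]
grip_width: 0.0868
grip_force: 0.0
[ 0.4566 -0.0658  0.0842]
```

```bash
python3 -m inch '[0,0,0.02,0,0,0,0,0,0.04,0,0,0,0,0,0.04,0,0,0,0,0,0.04,0,0,0]' 87
python3 -m inch '[0,0,0,0,0,0,0,0,0,0,0,0,0,0,0,0,0,0,0,0,0,0,0,0,0,0,0,0,0,0,0,0,0,0,0,0,0,0,0,0,0,0,0,0,0,0,0,0,0,0,0,0,0,0,0,0,0,0,0,0,0,0,0,0,0,0,0,0,0,0,0,0]' 50 50
```

```text
time: 10.03
position: [0.4571, -0.066, 0.0817]
tool_rot: [0.036, 0.999, -0.0, 0.0]
ft_force: [-0.2, 0.2, -0.7]
grip_width: 0.0871
grip_force: 0.0
time: 11.03
position: [0.4569, -0.0659, 0.0814]
tool_rot: [0.036, 0.999, -0.0, -0.0]
ft_force: [-0.5, 1.1, 1.2]
grip_width: 0.0589
grip_force: 50.0
```

```bash
python3 -m inch '[0,0,-0.03,0,0,0,0,0,-0.08,0,0,0,0,0,-0.16,0,0,0,0,0,-0.26,0,0,0,0,0,-0.38,0,0,0,0,0,-0.5,0,0,0,0,0,-0.62,0,0,0,0,0,-0.74,0,0,0,0,0,-0.86,0,0,0,0,0,-0.95,0,0,0,0,0,-1,0,0,0,0,0,-1,0,0,0,0,0,-1,0,0,0]'
python3 - <<'E'
from h import *
o=get_obs();print(o["time"],o["position"].round(4),o["moment"].round(3),o["ft_force"].round(2))
w=camera("wrist");cs=get_calibration("side");s=camera("side")
x,y=proj(cs,[[.5,-.07,.1]])[0].astype(int);print(x,y)
s=cv2.resize(s[y-45:y+45,x-60:x+60],(480,360),interpolation=2)
cv2.imwrite("pics/w6.png",np.hstack([cv2.resize(w,(320,240)),cv2.resize(s,(320,240))])[:,:,::-1])
cv2.imwrite("pics/w6full.png",w[:,:,::-1])
for n,z in [("tray_blue",.015),("tray_blue",.02)]:
    r=cut_out("side",n)
    if r: print(n,r[0]["conf"],rect(cs,r[0]["region"],z))
E
```

```text
time: 12.12
position: [0.4569, -0.0659, 0.1616]
tool_rot: [0.036, 0.999, -0.0, 0.0]
ft_force: [-0.8, -0.6, -0.5]
grip_width: 0.059
grip_force: 50.0
12.1167 [ 0.4569 -0.0659  0.1616] [ 0.073  0.044 -0.052] [-0.78 -0.56 -0.52]
240 209
tray_blue 0.58 ([522.0, 296.8999938964844], [174.0, 217.7], 3.4)
tray_blue 0.58 ([519.0999755859375, 291.29998779296875], [173.3, 216.7], 3.4)
```

View pics/w6.png

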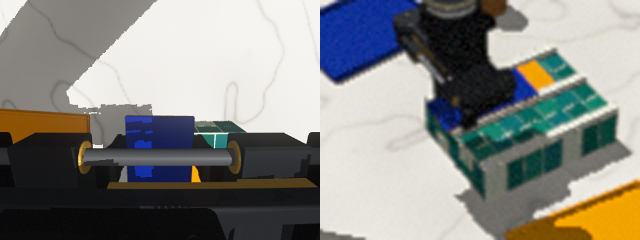

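The plate is in the gripper and above the ledge. I'll check whether it hangs level by comparing the predicted front corners with the ones in the picture.

```bash
python3 - <<'E'
from h import *
c=get_calibration("wrist");im=cv2.imread("pics/w6full.png").astype(int)
m=((im[:,:,0]>im[:,:,2]*2)&(im[:,:,0]>im[:,:,1]*1.8)&(im[:,:,0]>50)).astype(np.uint8)
n,l,s,_=cv2.connectedComponentsWithStats(m);i=1+s[1:,4].argmax();print(s[i])
for r in (190,205,220): q=np.where(l[r]==i)[0];print(r,q.min(),q.max())
for a in (0,5,10,15,20):
    t=np.radians(a);d=.0295
    f=np.array([.4569-d*np.cos(t)*.9973,-.0659+d*.0732,.1616-.0155+d*np.sin(t)])
    P=[f+.03*np.array([.0732,.9973,0]),f-.03*np.array([.0732,.9973,0])]
    print(a,proj(c,P).round(1).tolist())
E
```

```text
[ 201  186  109   52 4425]
190 201 243
205 201 284
220 202 308
0 [[312.1, 185.4], [198.8, 185.3]]
5 [[313.1, 186.7], [197.9, 186.6]]
10 [[314.0, 188.6], [197.1, 188.5]]
15 [[315.0, 190.8], [196.3, 190.7]]
20 [[316.0, 193.6], [195.5, 193.5]]
```

The front corners are at row 186, columns 201–310, matching the 0° prediction, so the plate is level. I'll carry it over to the blue tray.

```bash
python3 -m inch '[0,0.06,0,0,0,0,0,0.18,0,0,0,0,-0.01,0.36,0,0,0,0,-0.01,0.54,0,0,0,0,-0.01,0.72,0,0,0,0,-0.016,0.91,0,0,0,0]' >/dev/null
python3 -m inch '[0,0.18,0,0,0,0,0,0.36,0,0,0,0,-0.01,0.54,0,0,0,0,-0.01,0.72,0,0,0,0,-0.016,0.91,0,0,0,0]' >/dev/null
python3 -m inch '[0,0.18,0,0,0,0,0,0.36,0,0,0,0,-0.01,0.54,0,0,0,0,-0.01,0.72,0,0,0,0,-0.016,0.91,0,0,0,0]' >/dev/null
python3 -m inch '[0,0.18,0,0,0,0,0,0.36,0,0,0,0,-0.01,0.54,0,0,0,0,-0.01,0.72,0,0,0,0,-0.016,0.91,0,0,0,0]' >/dev/null
python3 -m inch '[0,0.18,0,0,0,-0.02,0,0.36,0,0,0,-0.04,-0.01,0.54,0,0,0,-0.06,-0.01,0.72,0,0,0,-0.072,-0.016,0.85,0,0,0,-0.072,-0.016,0.91,0,0,0,-0.072,-0.016,0.91,0,0,0,-0.072,-0.016,0.91,0,0,0,-0.072,-0.016,0.91,0,0,0,-0.072]'
python3 - <<'E'
from h import *
o=get_obs();c=get_calibration("wrist");im=camera("wrist");cv2.imwrite("pics/w7.png",im[:,:,::-1]);print(o["time"],o["position"].round(4),o["tool_rot"].round(4))
for x in cut_out("wrist","tray_blue")[:1]:
    print(x["conf"],x["bbox"],rect(c,x["region"],.02))
E
```

```text
time: 14.82
position: [0.4894, 0.2961, 0.1612]
tool_rot: [-0.02, 1.0, -0.0, -0.0]
ft_force: [-0.3, -0.4, -1.0]
grip_width: 0.059
grip_force: 50.0
14.8167 [0.4894 0.2961 0.1612] [-2.010e-02  9.998e-01 -3.000e-04 -4.000e-04]
0.71 [176.1, 110.5, 347.5, 291.0] ([480.0, 302.79998779296875], [155.9, 120.0], 92.4)
```

View pics/w7.png

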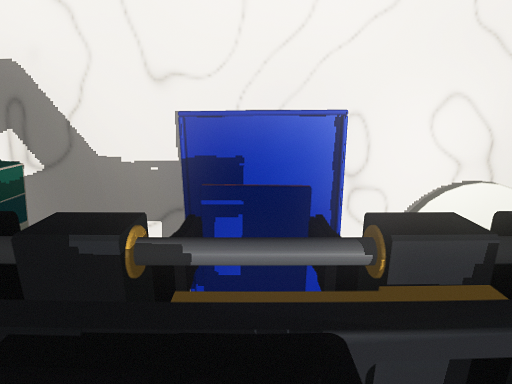

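The tray's front wall is at row 110, columns 176–348. The held plate's front end (row ~185, columns 200–311) lies over its inside and needs a shift of about 5 mm back and 7 mm left. I'll centre it and lower it.

```bash
python3 -m inch '[0.03,0.05,0.04,0,0,0,0.06,0.09,0.14,0,0,0,0.06,0.09,0.28,0,0,0,0.06,0.09,0.42,0,0,0,0.06,0.09,0.56,0,0,0,0.06,0.09,0.7,0,0,0,0.06,0.09,0.84,0,0,0,0.06,0.09,0.98,0,0,0]' >/dev/null
python3 -m inch '[0,0,0.12,0,0,0,0,0,0.24,0,0,0,0,0,0.36,0,0,0,0,0,0.46,0,0,0,0,0,0.54,0,0,0,0,0,0.6,0,0,0,0,0,0.62,0,0,0,0,0,0.62,0,0,0,0,0,0.62,0,0,0,0,0,0.62,0,0,0]'
python3 -c "from h import *;o=get_obs();print(o['position'].round(4),o['ft_force'].round(2))"
```

```text
time: 16.42
position: [0.4849, 0.3038, 0.0338]
tool_rot: [-0.02, 1.0, 0.0, 0.0]
ft_force: [0.7, 0.1, -0.9]
grip_width: 0.0591
grip_force: 50.0
[0.4849 0.3038 0.0338] [ 0.72  0.06 -0.94]
```

```bash
python3 -m inch '[0,0,0.025,0,0,0,0,0,0.05,0,0,0,0,0,0.06,0,0,0,0,0,0.06,0,0,0,0,0,0.06,0,0,0]' | sed -n '2p;4p'
python3 -m inch '[0,0,0.012,0,0,0,0,0,0.012,0,0,0,0,0,0.012,0,0,0,0,0,0.012,0,0,0]' | sed -n '2p;4p'
```

```text
position: [0.4845, 0.3037, 0.0285]
ft_force: [0.4, 0.4, -1.6]
position: [0.4846, 0.3037, 0.0276]
ft_force: [-0.0, 0.2, -1.3]
```

```bash
python3 -m inch '[0,0,0.008,0,0,0,0,0,0.008,0,0,0,0,0,0.008,0,0,0,0,0,0.008,0,0,0]' | sed -n '2p;4p'
python3 -m inch '[0,0,0.006,0,0,0,0,0,0.006,0,0,0,0,0,0.006,0,0,0,0,0,0.006,0,0,0]' | sed -n '2p;4p'
```

```text
position: [0.4846, 0.3037, 0.0274]
ft_force: [-0.9, 0.1, 5.7]
position: [0.4846, 0.3037, 0.0274]
ft_force: [-1.3, -1.5, 9.0]
```

The plate is on the tray floor at about 9 N. I'll release it gently, then rise.

```bash
python3 -m inch '[0,0,-0.006,0,0,0,0,0,-0.006,0,0,0,0,0,-0.006,0,0,0]' - 10 | sed -n '2p;4,6p'
python3 -m inch '[0,0,0,0,0,0,0,0,0,0,0,0,0,0,0,0,0,0,0,0,0,0,0,0,0,0,0,0,0,0,0,0,0,0,0,0,0,0,0,0,0,0,0,0,0,0,0,0]' 80 | sed -n '2p;4,6p'
python3 -m inch '[0,0,-0.1,0,0,0,0,0,-0.3,0,0,0,0,0,-0.6,0,0,0,0,0,-1,0,0,0,0,0,-1,0,0,0]' >/dev/null
python3 -m inch '[0,0,-0.3,0,0,0,0.3,0,-0.6,0,0,0,0.6,0,-1,0,0,0,0.6,0,-1,0,0,0,0.6,0,-1,0,0,0,0.6,0,-1,0,0,0]'
python3 - <<'E'
from h import *
c=get_calibration("wrist");w=camera("wrist");s=camera("side");sc=camera("scene")
cv2.imwrite("pics/w8.png",np.hstack([cv2.resize(w,(400,300)),cv2.resize(s[130:310,140:380],(400,300),interpolation=2)])[:,:,::-1])
for cam,n,z in [("wrist","plate_blue",.011),("side","plate_blue",.011),("scene","plate_blue",.011),("side","plate_ochre",.066),("scene","plate_ochre",.066)]:
    for x in cut_out(cam,n)[:1]: print(cam,n,round(x["conf"],2),rect(get_calibration(cam),x["region"],z))
E
```

```text
position: [0.4846, 0.3037, 0.0274]
ft_force: [-1.0, -0.8, 6.5]
grip_width: 0.0596
grip_force: 14.3
position: [0.4858, 0.3047, 0.0275]
ft_force: [-0.6, 3.5, 5.3]
grip_width: 0.0801
grip_force: 2.7
time: 19.67
position: [0.4367, 0.3015, 0.1866]
tool_rot: [-0.021, 1.0, -0.0, 0.0]
ft_force: [0.1, 0.5, 0.6]
grip_width: 0.0798
grip_force: 0.0
wrist plate_blue 0.75 ([479.0, 302.3999938964844], [59.9, 51.4], 92.3)
scene plate_blue 0.55 ([525.4000244140625, 305.29998779296875], [65.2, 148.2], 1.8)
side plate_ochre 0.81 ([583.7000122070312, 1.7999999523162842], [139.3, 62.6], 179.1)
scene plate_ochre 0.7 ([588.2999877929688, 2.5999999046325684], [150.1, 62.6], 174.9)
```

View pics/w8.png

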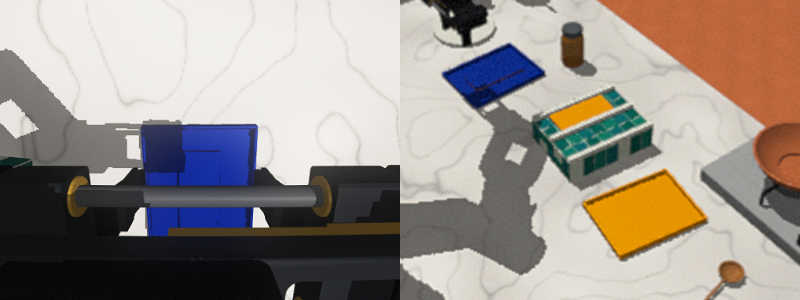

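The plate lies flat, blue side up, in the blue tray: the scene view puts its centre at (0.525, 0.305) with about the right size, and the wrist view shows it inside the walls. The ochre plate, jar and spoon look unmoved, and the gripper is clear.

```bash
python3 -c "from rig import hand_in;print(hand_in())"
```

```text
the job is handed in; nothing more can be done
None
```

The blue plate jutted about a third (45–47 mm) over the front edge, rested about 4 s, then was set down glazed side up in the blue tray; it looked flat there in the last pictures, and I handed the job in after about 20 s of robot time (no verdict came back).

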